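# Start a clamp bolt in its threaded boss by feel, with the crank wheel

## Robot

A 6-joint arm with a two-finger parallel gripper is mounted at the origin on a cart in front of the work surface, level with it; the furniture and walls round the work are solid. World frame = base frame: x ahead of the robot, y to its left, z up, the work surface at z = 0. Lengths are in m, angles in degrees, forces in N, time in s.
With the tool pointing down it reaches from about 0.3 to 0.75 m from the base axis. Payload 8.5 kg.
Tool frame: the origin (TCP) lies at the very end of the fingers, on their centre line; the grasp point (between the pads) lies 19 mm behind it; z points along the fingers, y is the line along which they close (so a half turn about z gives the same grasp; the last joint's range is limited). The gripper opens to 85 mm and grips with 20 to 120 N. Pads are 22 mm wide; open, the fingers measure 114 mm over their backs; the gripper's body (76 mm by 85 mm) begins 54 mm behind the grasp point. The pads swing forward as they close: fully open they stand 13 mm farther back than shut.
Start: joints at [64.899, 21.807, 74.336, -0, 83.858, -12.336], TCP at [0.122, 0.536, 0.195] pointing down, gripper open.
Joint ranges: [-178.18, 178.18], [-50.72, 133.34], [12.68, 142.11], [-81.47, 261.47], [9.98, 163.14], [-165.26, 165.26]. Speed limits (degrees/s): [136.94, 136.94, 180, 180, 180, 180].

## Interface

Orientations are given as a 3x3 rotation matrix whose columns are the frame's x, y, z axes.
In Python, from rig import observe, cams, ticket gives the robot as it stands.
- The arm moves only by the tool move_arm, never from a script. Its arguments are lists of equal length, an entry for each row: "jaw": the finger opening in cm, from 0 to 8.54; "dp": the shift along the tool's x, y, z in cm, a list of three; "turn": the turn, a rotation vector about the tool's x, y, z in rad, a list of three. In form: {"jaw": [jaw, ...], "dp": [[tx, ty, tz], ...], "turn": [[wx, wy, wz], ...]}. A call has 1 to 12 rows; each row shifts and turns the commanded pose from where the row before left it, along the tool's axes as they then stand; what a row does not reach is not made up. A row lasts 1/12 s, in which the tool goes at most 41.7 mm and 7.16 degrees, less where a joint would pass 70% of its speed; a pose out of reach is approached as far as the arm can. A call is refused whole if a number of a shift passes 4.17 or a number of a turn 0.125, either way. A call with a gripper value outside its range is refused whole. The fingers move at their own pace and stop on an object; "force" is the grip in N (left out, the last holds). Time passes only in rows, so rows that do not move let the fingers close. It gives the time, the measured TCP pose, the force, the opening and the grip force at its end, in the units of the state.
- observe(): the state, without advancing time (a new reading comes with each control period).
- cams.get_image(name): name is "scene" or "side" or "wrist"; returns (picture, depth): 400x640x3 uint8, red, green, blue; 400x640 float32, m along the optical axis (not along the pixel's ray), 0 where there is no reading.
- cams.calibration(name): a dict with "vertical_fov" (degrees; the focal length in pixels is half the picture's height over the tangent of half this angle, whatever the lens; pixels are square), "cx", "cy" (the principal point, pixels), "view" (4x4, takes a point from world to camera coordinates); the wrist camera has in their place "tool_from_camera" (4x4, takes a point from camera to tool coordinates, whose origin is the TCP and whose axes are the flange's). Camera axes: x right, y up, looking along -z (the intrinsics and any distortion apply to the point x, -y, -z); pixel columns grow to the right and rows downward; lengths in m; the calibration is good to about 2 mm. A picture is of the moment at which its call begins: read the wrist's pose just before it. calibration takes no time and is no camera call.
- ticket.close_job(): hands the job in; it is judged then, once.
Trained networks look in the newest picture that a camera, given by its name, has taken for a name from the list of things; names that differ only in an ending like _2 or _b are one class to them, and where a whole thing is asked for, a point or a joint stands for the part that bears it (a point fixed in the world has none). Each returns a list of dicts, best first, with "p" (0 to 1); they miss things now and then, are a little off and sometimes report something else, mostly with a low value. They report only what shows in the picture. A call takes as long as a camera call. They do not tell look-alikes from the thing itself.
- cams.spot_in(camera, query): "box" ([centre column, centre row, width, height] as shares, 0 to 1, of the picture: columns of its width, rows of its height, round what is visible of it).
- cams.outline_of(camera, query): "mask" (400x640 bool, what is visible of it) and "box" ([centre column, centre row, width, height] as shares, 0 to 1, of the picture: columns of its width, rows of its height, round what is visible of it).
- cams.mark_of(camera, query): "location" ([column, row] as shares, 0 to 1, of the picture: columns of its width, rows of its height: a listed point, or the origin of a listed thing).
The state is a dict: "time_s": time; "q": joint angles; "qvel": joint speeds; "joint_efforts": joint torques, N m; "position": TCP position; "tool_rot": TCP orientation; "ft_force": force on the tool from outside, world axes, zero at the start; "wrist_torque": the same for the moment, N m; "grip_width": finger opening in m; "gripper_force": force on a finger pad.
Only numpy, scipy, OpenCV 4.12 (cv2) and the standard library are available. Lean on these libraries where they do the work, as an engineer would, in place of code of your own. Each camera call takes 0.05 s, during which the arm holds its last target. There are 200 camera calls.

## Task

Using the black crank knob on the red handwheel, first turn the bolt backward (counter-clockwise seen from above) just until you notice it drop off the end of the thread, then turn it forward (clockwise) one full turn from the point where it dropped, so that it is started in the brass boss. Finish still gripping the crank knob, holding the wheel there without letting go, and leave the oil bottle, the red jar and the pin vice standing where they are.

Things in the scene. Friction and masses are not known exactly. Their poses are not given: they have to be found in the camera images.
- wheel_axis (a point): A bolt-starting jig fixed to the bench: round wooden plinth (176 mm across, 22 mm high), green base disc on it (168 mm across), brass threaded boss, dark bridge, and a red handwheel (rim 122 mm across outside, its top 117 mm above the bench) on an upright axis. The wheel stays at one height. This point lies on that axis, 140 mm above the bench, level with the middle of the crank knob. Its x axis points from the wheel axis toward the yellow-topped index post, z is up.
- index_post (a point): Top of the slim post with a yellow cap that stands on the base disc 76 mm from the wheel axis, 108 mm above the bench (lower than the wheel rim's top; crank and fingers pass above it). A yellow line on the base leads to it. The bolt's thread end comes over the end of the boss's thread, and so drops, just as the crank knob passes this post going backward (within about 0.2 rad past it).
- crank_knob: Black upright round knob, 20 mm diameter, 44 mm tall, standing on the wheel's rim 55 mm from the wheel axis; origin at its centre, 140 mm above the bench. It revolves freely on its own pin, so it can be gripped and led round the circle without turning the hand. It can be taken anywhere round; only the square bolt stands near, in the wheel's centre. Turning the wheel takes about 1 to 2 N at the knob, and it stays where it is left.
- wheel (a joint): Angle of the handwheel, rad. Forward, clockwise seen from above, is positive. 0 where the crank knob is in line with the index post on the turn where the bolt drops; it starts somewhere between 0.8 and 5.2. End stops at -2.5 and 7.78.
- bolt (a joint): How far the bolt has gone down, m. The bolt is keyed to the wheel and slides up and down through its hub by its own weight and a light spring. Right-handed thread with 12 mm lead: turning back lifts it slowly to 0 as the wheel nears 0, where it drops suddenly by 12 mm onto the next turn of thread; turning forward from there sinks it 12 mm a turn, to 0.024 after one turn.
- bolt_top (a point): Centre of the top face of the bolt, a square steel shank 14 mm wide with a white top that stands up through the wheel's hub; its top is 157 mm above the bench at its highest, 145 mm just after the drop and 133 mm after one turn forward.
- oil_bottle_mid (a point): Bystander: yellow oil bottle with red nozzle, 42 mm diameter, 105 mm tall; this point is half-way up. Not to be moved.
- red_jar_mid (a point): Bystander: red jar, 34 mm diameter, 45 mm tall; point half-way up. Not to be moved.
- pin_vice_mid (a point): Bystander: small black pin vice lying on the bench, 62 x 17 x 17 mm; point at its centre. Not to be moved.
Things that resemble listed ones, but are neither listed nor needed, are in the scene too. Of the things that look like the part that bears oil_bottle_mid, take the one that is farthest to the robot's left at the start.

How it is judged (in metres and radians):
On the way:
1. the wheel is turned backward past the end of the thread and the bolt drops onto the next turn (value of joint wheel below 0.1 rad and value of joint bolt above 0.0085 m), for 0.05 s.
At the end, for the whole second after the job is handed in: The wheel stands at rest one full turn forward of the drop (within 0.6 rad), the bolt is 21 to 27 mm down, so it is on the second turn of the thread, the fingers still grip the crank knob (more than 3 N), and the three bystanders are upright and within 15 mm of where they stood (value of joint wheel between 5.683 and 6.883 rad and value of joint bolt between 0.021 and 0.027 m and velocity of joint wheel between -0.1 and 0.1 rad/s and contact force between the fingers and crank_knob above 3 N and distance of each of oil_bottle_mid, red_jar_mid, pin_vice_mid from where it was at the start of the episode below 0.015 m and angle between each of oil_bottle_mid, red_jar_mid, pin_vice_mid's own z axis and vertical below 0.2 rad); the arm keeps its last pose, push and grip.
It fails at once if the wheel is turned back more than a quarter turn past the drop (value of joint wheel below -1.7 rad).
It fails at once if the oil bottle is knocked or shifted (distance of oil_bottle_mid from where it was at the start of the episode above 0.02 m or angle between oil_bottle_mid's own z axis and vertical above 0.3 rad).
It fails at once if the red jar is knocked or shifted (distance of red_jar_mid from where it was at the start of the episode above 0.02 m or angle between red_jar_mid's own z axis and vertical above 0.3 rad).
It fails at once if the pin vice is knocked or shifted (distance of pin_vice_mid from where it was at the start of the episode above 0.02 m or angle between pin_vice_mid's own z axis and vertical above 0.3 rad).
It also fails if it takes over 64 s, if anything falls off the work surface, if the arm or the gripper's body presses on something with over 40 N, if the wrist force passes 120 N, or if a joint passes its speed limit or range.

## Working session

There is one attempt and no reset: what is moved stays moved. The work goes in short steps, Python scripts to look and compute and a tool call to move; the robot and the scene stay as the last step left them, time stands still between calls to the robot, and variables do not carry over. Pictures are saved under pics/ and viewed, at most 10 in all, crops included, and the job is handed in when it is done.

Besides the shell and the picture viewer there is one more tool, called after "Emit:" as name(argument=value, ...), one argument or row to a line, values as JSON. move_arm: Moves the arm, as the interface text tells. Its arguments: {"type":"object","properties":{"jaw":{"type":"array","items":{"type":"number"}},"dp":{"type":"array","items":{"type":"array","items":{"type":"number"}}},"turn":{"type":"array","items":{"type":"array","items":{"type":"number"}}},"force":{"type":"number"}},"required":["jaw","dp","turn"]}

```bash
mkdir -p pics; cat > h.py <<'E'
from rig import observe,cams,ticket
import numpy as np,cv2
def K(n):
    c=cams.calibration(n); return c,200/np.tan(np.radians(c["vertical_fov"])/2)
def towin(n,s):
    c,f=K(n)
    if n!="wrist": return np.linalg.inv(np.array(c["view"]))
    T=np.eye(4);T[:3,:3]=np.array(s["tool_rot"]).reshape(3,3);T[:3,3]=s["position"]
    return T@np.array(c["tool_from_camera"])
def ray(n,u,v,s=None):
    c,f=K(n);M=towin(n,s);d=np.array([(u-c["cx"])/f,-(v-c["cy"])/f,-1.]);return M[:3,3],M[:3,:3]@d
def atz(n,u,v,z,s=None):
    o,d=ray(n,u,v,s);return o+d*(z-o[2])/d[2]
def proj(n,p,s=None):
    c,f=K(n);q=np.linalg.inv(towin(n,s))@np.append(p,1);return c["cx"]+f*q[0]/-q[2],c["cy"]-f*q[1]/-q[2]
def save(n,im): cv2.imwrite("pics/"+n+".png",im[:,:,::-1])
E
python3 - <<'E'
from h import *
s=observe();print(s)
for n in("scene","side","wrist"):
    im,d=cams.get_image(n);save(n+"0",im);np.save(n+"0d",d);print(n,cams.calibration(n))
    for q in["wheel_axis","index_post","crank_knob","bolt_top","oil_bottle_mid","red_jar_mid","pin_vice_mid"]:
        print(q,[(round(r["p"],2),np.round([r["location"][0]*640,r["location"][1]*400]).tolist()) for r in cams.mark_of(n,q)[:4]])
E
python3 -c "
import cv2
a=cv2.imread('pics/scene0.png');b=cv2.imread('pics/side0.png')
"
```

```text
{'time_s': 0.0, 'q': array([ 6.48979095e+01,  2.18416582e+01,  7.43861453e+01, -8.57474993e-04,
        8.38576929e+01, -1.23365421e+01]), 'qvel': array([-0.08466745,  0.05490369,  0.07618135, -0.01309252, -0.03381821,
        0.03632768]), 'joint_efforts': array([ 6.26688325e-04, -4.48465204e+01, -2.31279159e+01, -1.38285291e-04,
        4.74823202e-03,  4.10607186e-06]), 'position': array([0.12138944, 0.53607457, 0.19409737]), 'tool_rot': array([[-9.75282656e-01,  2.20960081e-01, -6.19561834e-04],
       [ 2.20960740e-01,  9.75281759e-01, -1.35757202e-03],
       [ 3.04278132e-04, -1.46091529e-03, -9.99998887e-01]]), 'ft_force': array([ 0.47633825, -1.04237181,  0.26814705]), 'wrist_torque': array([ 0.02626486, -0.04921896,  0.02988039]), 'gripper_force': 0.0, 'grip_width': 0.08527034553644432}
scene {'vertical_fov': 43.51291799931828, 'cx': 318.4391771122642, 'cy': 202.978276888906, 'view': array([[ 0.43488281, -0.90036301,  0.01494656, -0.44576087],
       [ 0.42798705,  0.22126808,  0.8762805 , -0.23985737],
       [-0.79227774, -0.37468239,  0.48156939, -0.94291005],
       [ 0
[... 815 characters left out ...]
])]
oil_bottle_mid [(0.92, [323.0, 277.0]), (0.52, [385.0, 169.0])]
red_jar_mid [(0.55, [340.0, 221.0])]
pin_vice_mid [(0.41, [352.0, 259.0])]
wrist {'vertical_fov': 65.58819600849874, 'cx': 327.27404659367056, 'cy': 201.6957001463591, 'tool_from_camera': array([[ 9.10628190e-05,  9.46392633e-01,  3.23018538e-01,
         8.38084399e-02],
       [ 9.99999966e-01, -1.65386617e-04,  2.02644283e-04,
         4.84689771e-04],
       [ 2.45203999e-04,  3.23018509e-01, -9.46392616e-01,
        -1.78155330e-01],
       [ 0.00000000e+00,  0.00000000e+00,  0.00000000e+00,
         1.00000000e+00]])}
wheel_axis []
index_post []
crank_knob []
bolt_top []
oil_bottle_mid []
red_jar_mid []
pin_vice_mid []
```

View pics/scene0.png

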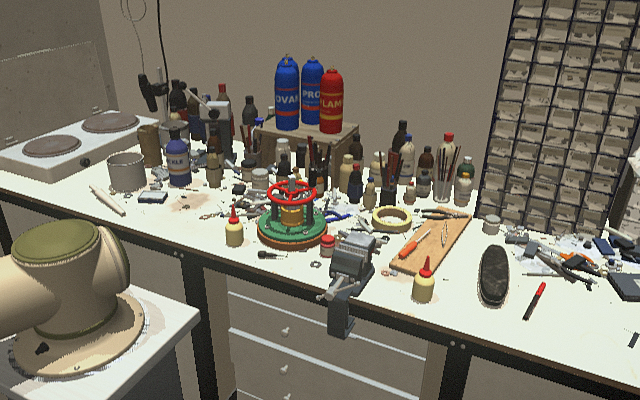

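View pics/side0.png

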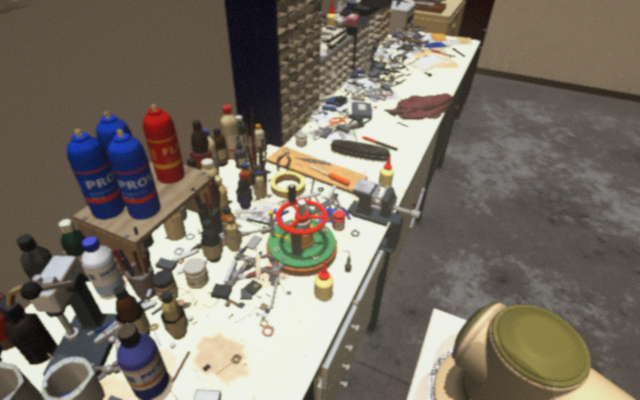

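The scene picture shows the jig at (292,200), oil bottles at (233,228) on the robot's left and (424,282) on the right, the jar at (327,243) and the vice at (270,254). The left bottle is the bystander. Next I'll locate them and zoom in.

```bash
python3 - <<'E'
from h import *
for n,l in(("scene",[("axis",292,180,.14),("oil",232,225,.052),("oil2",422,276,.052),("jar",326,245,.022),("vice",271,257,.008)]),("side",[("axis",300,205,.14),("oil",323,277,.052),("jar",340,221,.022)])):
    for q,u,v,z in l: print(n,q,atz(n,u,v,z).round(3))
a=cv2.imread("pics/scene0.png")[165:265,220:350];b=cv2.imread("pics/side0.png")[170:300,250:380]
a=cv2.resize(a,(520,400),interpolation=3);b=cv2.resize(b,(400,400),interpolation=3)
m=np.hstack([cv2.resize(a,(445,342)),cv2.resize(b,(342,342))]);cv2.imwrite("pics/crop0.png",m)
E
```

```text
scene axis [ 0.497 -0.182  0.14 ]
scene oil [ 0.377 -0.085  0.052]
scene oil2 [ 0.386 -0.542  0.052]
scene jar [ 0.442 -0.301  0.022]
scene vice [ 0.359 -0.201  0.008]
side axis [ 0.492 -0.191  0.14 ]
side oil [ 0.384 -0.089  0.052]
side jar [ 0.433 -0.305  0.022]
```

View pics/crop0.png

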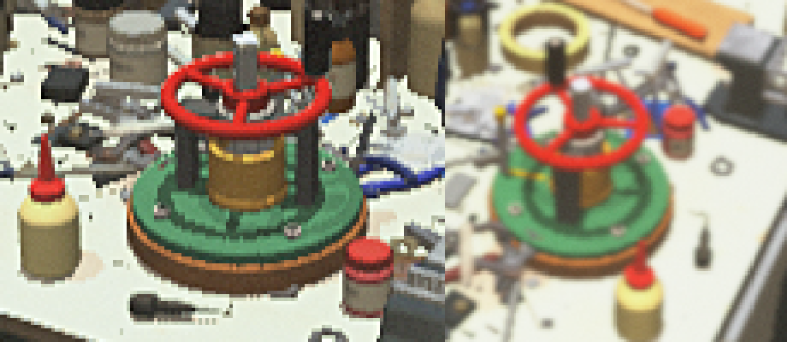

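```bash
python3 - <<'E'
from h import *
P=[]
for n in("scene","side"):
    d=np.load(n+"0d.npy");c,f=K(n);v,u=np.mgrid[:400,:640];M=towin(n,None)
    p=np.stack([(u-c["cx"])/f*d,-(v-c["cy"])/f*d,-d],-1)[d>0]@M[:3,:3].T+M[:3,3];P.append(p)
P=np.vstack(P)
for z0 in(.13,.2,.3):
  print(z0)
  for x0 in np.arange(.2,.85,.05):
    print(round(x0,2),[int(((P[:,0]>x0)&(P[:,0]<x0+.05)&(P[:,1]>y0)&(P[:,1]<y0+.05)&(P[:,2]>z0)&(P[:,2]<.6)).sum()) for y0 in np.arange(.55,-.45,-.05)])
print("knob",atz("side",292,194,.14),"post",atz("side",270.5,213.7,.108))
E
```

```text
0.13
0.2 [0, 0, 0, 0, 0, 0, 0, 0, 0, 0, 0, 0, 0, 0, 0, 0, 0, 0, 0, 0]
0.25 [0, 0, 0, 0, 0, 0, 0, 0, 0, 0, 0, 0, 0, 0, 0, 0, 0, 0, 0, 0]
0.3 [0, 0, 0, 0, 0, 0, 0, 0, 0, 0, 0, 0, 0, 0, 0, 0, 0, 0, 0, 0]
0.35 [0, 0, 0, 0, 0, 0, 0, 0, 0, 0, 0, 0, 0, 0, 0, 0, 0, 0, 0, 0]
0.4 [0, 0, 0, 0, 0, 0, 0, 0, 0, 0, 0, 0, 0, 0, 0, 0, 0, 0, 0, 0]
0.45 [0, 0, 0, 0, 0, 0, 0, 0, 0, 0, 0, 0, 0, 0, 0, 181, 0, 0, 0, 0]
0.5 [0, 0, 0, 0, 0, 0, 0, 0, 0, 0, 0, 0, 0, 0, 0, 0, 245, 0, 0, 0]
0.55 [0, 0, 0, 0, 0, 0, 227, 723, 0, 0, 0, 0, 0, 0, 0, 0, 0, 0, 0, 0]
0.6 [0, 0, 0, 1, 0, 0, 0, 0, 0, 0, 0, 0, 0, 0, 0, 0, 0, 0, 0, 0]
0.65 [0, 0, 0, 0, 0, 0, 477, 5, 230, 0, 0, 0, 0, 0, 183, 27, 0, 0, 10, 83]
0.7 [0, 54, 31, 0, 0, 0, 679, 1294, 329, 76, 321, 353, 549, 289, 265, 262, 0, 0, 73, 80]
0.75 [0, 78, 220, 1, 0, 0, 394, 278, 277, 54, 347, 2368, 2222, 378, 2100, 632, 0, 0, 0, 0]
0.8 [0, 132, 189, 16, 0, 16, 126, 0, 0, 256, 1057, 2149, 528, 1049, 1152, 505, 139, 0, 0, 0]
0.2
0.2 [0, 0, 0, 0, 0, 0, 0, 0, 0, 0, 0, 0, 0, 0, 0, 0, 0, 0, 0, 0]
0.25 [0, 0, 0, 0, 0, 0, 0, 0, 0, 0, 0, 0, 0, 0, 0, 0, 0, 0, 0, 0]
0.3 [0, 0, 0, 0
[... 1003 characters left out ...]
0, 0, 0]
0.4 [0, 0, 0, 0, 0, 0, 0, 0, 0, 0, 0, 0, 0, 0, 0, 0, 0, 0, 0, 0]
0.45 [0, 0, 0, 0, 0, 0, 0, 0, 0, 0, 0, 0, 0, 0, 0, 0, 0, 0, 0, 0]
0.5 [0, 0, 0, 0, 0, 0, 0, 0, 0, 0, 0, 0, 0, 0, 0, 0, 0, 0, 0, 0]
0.55 [0, 0, 0, 0, 0, 0, 0, 0, 0, 0, 0, 0, 0, 0, 0, 0, 0, 0, 0, 0]
0.6 [0, 0, 0, 0, 0, 0, 0, 0, 0, 0, 0, 0, 0, 0, 0, 0, 0, 0, 0, 0]
0.65 [0, 0, 0, 0, 0, 0, 0, 0, 0, 0, 0, 0, 0, 0, 0, 0, 0, 0, 0, 0]
0.7 [0, 0, 0, 0, 0, 0, 0, 0, 0, 0, 0, 0, 8, 0, 0, 0, 0, 0, 0, 0]
0.75 [0, 0, 0, 0, 0, 0, 0, 0, 0, 0, 0, 477, 651, 0, 200, 15, 0, 0, 0, 0]
0.8 [0, 0, 0, 0, 0, 0, 0, 0, 0, 0, 92, 642, 213, 245, 432, 68, 0, 0, 0, 0]
knob [ 0.52769956 -0.218322    0.14      ] post [ 0.55712144 -0.16467084  0.108     ]
```

Emit:
move_arm(
  jaw=[8.5,8.5,8.5,8.5,8.5,8.5],
  dp=[
    [0,0,-3],
    [0,0,-3],
    [0,0,-3],
    [0,0,-3],
    [0,0,-3],
    [0,0,0],
  ],
  turn=[
    [0,0,-0.111],
    [0,0,-0.111],
    [0,0,0],
    [0,0,0],
    [0,0,0],
    [0,0,0],
  ],
)

```text
time_s: 1.7
position: [0.122, 0.5375, 0.3507]
tool_rot: [[-1.0, 0.001, 0.004], [0.001, 1.0, 0.009], [-0.004, 0.009, -1.0]]
ft_force: [-0.9, 0.3, 0.3]
grip_width: 0.0852
gripper_force: 0.0
```

Emit:
move_arm(
  jaw=[4.5,4.5,4.5,4.5,4.5,4.5,4.5,4.5,4.5,4.5,4.5,4.5],
  dp=[
    [-2,-3.25,0],
    [-2,-3.25,0],
    [-2,-3.25,0],
    [-2,-3.25,0],
    [-2,-3.25,0],
    [-2,-3.25,0],
    [-2,-3.25,0],
    [-2,-3.25,0],
    [-2,-3.25,0],
    [-2,-3.25,0],
    [-2,-3.25,0],
    [-2,-3.25,0],
  ],
  turn=[
    [0,0,0],
    [0,0,0],
    [0,0,0],
    [0,0,0],
    [0,0,0],
    [0,0,0],
    [0,0,0],
    [0,0,0],
    [0,0,0],
    [0,0,0],
    [0,0,0],
    [0,0,0],
  ],
)

```text
time_s: 2.7
position: [0.3616, 0.1444, 0.3446]
tool_rot: [[-1.0, 0.001, 0.0], [0.001, 1.0, 0.0], [-0.0, 0.0, -1.0]]
ft_force: [1.4, 1.7, 0.3]
grip_width: 0.045
gripper_force: 0.0
```

Emit:
move_arm(
  jaw=[4.5,4.5,4.5,4.5,4.5,4.5,4.5,4.5,4.5,4.5,4.5,4.5],
  dp=[
    [-0.9,-3.4,0.5],
    [-0.9,-3.4,0.5],
    [-0.9,-3.4,0.5],
    [-0.9,-3.4,0.5],
    [-0.9,-3.4,0.5],
    [-0.9,-3.4,0.5],
    [-0.9,-3.4,0.5],
    [-0.9,-3.4,0.5],
    [-0.9,-3.4,0.5],
    [-0.9,-3.4,0.5],
    [0,0,0],
    [0,0,0],
  ],
  turn=[
    [0,0,0],
    [0,0,0],
    [0,0,0],
    [0,0,0],
    [0,0,0],
    [0,0,0],
    [0,0,0],
    [0,0,0],
    [0,0,0],
    [0,0,0],
    [0,0,0],
    [0,0,0],
  ],
)

```text
time_s: 3.7
position: [0.4508, -0.1951, 0.2935]
tool_rot: [[-1.0, 0.003, -0.002], [0.003, 1.0, 0.001], [0.002, 0.001, -1.0]]
ft_force: [0.1, 0.8, -0.7]
grip_width: 0.0448
gripper_force: 0.0
```

```bash
cat > look.py <<'E'
from h import *
import sys
s=observe();im,d=cams.get_image("wrist");save(sys.argv[1],im);np.save(sys.argv[1],d)
print(s["position"],s["time_s"])
for q,z in(("wheel_axis",.14),("index_post",.108),("crank_knob",.14),("bolt_top",.15)):
    for r in cams.mark_of("wrist",q)[:2]:
        u,v=r["location"][0]*640,r["location"][1]*400
        print(q,round(r["p"],2),round(u),round(v),atz("wrist",u,v,z,s).round(4))
E
python3 look.py w1
```

```text
[ 0.45082035 -0.19509074  0.29349721] 3.7
wheel_axis 0.94 338 206 [ 0.4848 -0.1817  0.14  ]
index_post 0.93 345 253 [ 0.5615 -0.1709  0.108 ]
crank_knob 0.84 306 238 [ 0.5247 -0.2192  0.14  ]
bolt_top 0.59 326 96 [ 0.3672 -0.1951  0.15  ]
```

View pics/w1.png

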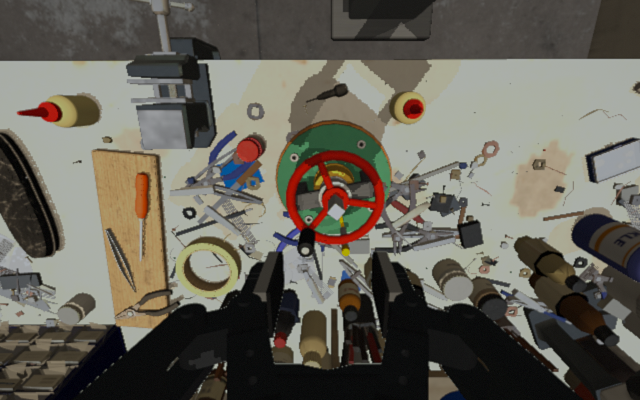

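The wrist view shows the knob at (306,240), the bolt at (336,211), the yellow post at (345,250), the bottle at (410,107), the jar at (250,150) and the vice at (327,92). The knob stands about 51° clockwise of the post, so the wheel is near 0.89 rad. I'll approach from above and look again.

Emit:
move_arm(
  jaw=[4.5,4.5,4.5,4.5,4.5,4.5],
  dp=[
    [-1.9,-0.6,2.2],
    [-1.9,-0.6,2.2],
    [-1.8,-0.6,2.2],
    [-1.8,-0.6,2.2],
    [0,0,0],
    [0,0,0],
  ],
  turn=[
    [0,0,0],
    [0,0,0],
    [0,0,0],
    [0,0,0],
    [0,0,0],
    [0,0,0],
  ],
)

```text
time_s: 4.45
position: [0.5249, -0.2171, 0.206]
tool_rot: [[-1.0, -0.001, -0.002], [-0.001, 1.0, 0.001], [0.002, 0.001, -1.0]]
ft_force: [-0.5, -0.0, 0.7]
grip_width: 0.0451
gripper_force: 0.0
```

```bash
python3 look.py w2; python3 - <<'E'
from h import *
s=observe()
im,_=cams.get_image("wrist")
r=cams.outline_of("wrist","wheel")
for x in r[:1]: print(x["p"],x["box"])
E
```

```text
[ 0.52487666 -0.21705682  0.20598349] 4.45
wheel_axis 0.79 370 151 [ 0.4826 -0.1831  0.14  ]
index_post 0.77 374 228 [ 0.5617 -0.1716  0.108 ]
crank_knob 0.59 326 206 [ 0.5281 -0.2175  0.14  ]
bolt_top 0.75 371 159 [ 0.4863 -0.1834  0.15  ]
0.9 [0.5703, 0.3789, 0.2134, 0.3638]
```

View pics/w2.png

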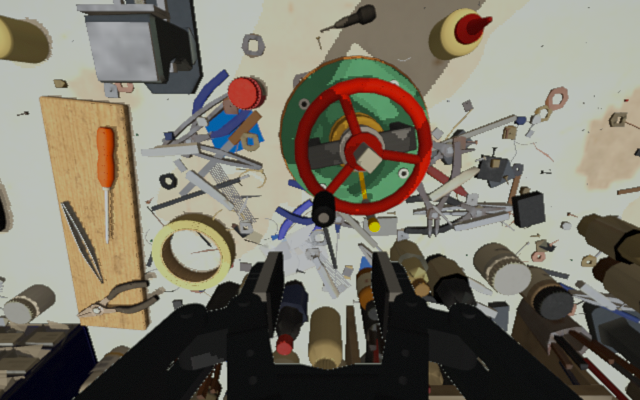

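```bash
python3 - <<'E'
from h import *
s=observe()
for n,u,v,z in(("rimC",363.5,147.5,.112),("bolt",371,158,.155),("post",374,226,.108),("knobtop",322.5,199,.162),("knobbot",324,217,.12)): print(n,atz("wrist",u,v,z,s).round(4))
im=cv2.imread("pics/w2.png").astype(int);b,g,r=im[...,0],im[...,1],im[...,2]
m=((r>110)&(g<50)&(b<50)).astype(np.uint8)
v,u=np.nonzero(m); k=(u>285)&(u<440)&(v>70)&(v<225);u,v=u[k],v[k]
P=np.array([atz("wrist",a,c,.112,s)[:2] for a,c in zip(u,v)])
h=cv2.convexHull((P*1e4).astype(np.int32))
print(cv2.minEnclosingCircle((P*1e4).astype(np.int32)), cv2.fitEllipse(h))
E
```

```text
rimC [ 0.4843 -0.1855  0.112 ]
bolt [ 0.4854 -0.1846  0.155 ]
post [ 0.5611 -0.172   0.108 ]
knobtop [ 0.5154 -0.221   0.162 ]
knobbot [ 0.5469 -0.2205  0.12  ]Traceback (most recent call last):
  File "<stdin>", line 7, in <module>
  File "h.py", line 13, in atz
    o,d=ray(n,u,v,s);return o+d*(z-o[2])/d[2]
        ~~~^^^^^^^^^
  File "h.py", line 11, in ray
    c,f=K(n);M=towin(n,s);d=np.array([(u-c["cx"])/f,-(v-c["cy"])/f,-1.]);return M[:3,3],M[:3,:3]@d
        ~^^^
  File "h.py", line 4, in K
    c=cams.calibration(n); return c,200/np.tan(np.radians(c["vertical_fov"])/2)
ValueError: time passes only in moves, steps and waits
```

Emit:
move_arm(
  jaw=[4.5,4.5,4.5,4.5,4.5,1,1,1,1,1,1],
  dp=[
    [-0.1,-0.2,2],
    [0,0,2],
    [0,0,2],
    [0,0,1],
    [0,0,0],
    [0,0,0],
    [0,0,0],
    [0,0,0],
    [0,0,0],
    [0,0,0],
    [0,0,0],
  ],
  turn=[
    [0,0,0],
    [0,0,0],
    [0,0,0],
    [0,0,0],
    [0,0,0],
    [0,0,0],
    [0,0,0],
    [0,0,0],
    [0,0,0],
    [0,0,0],
    [0,0,0],
  ],
  force=35,
)

```text
time_s: 5.72
position: [0.526, -0.22, 0.1371]
tool_rot: [[-1.0, 0.001, 0.0], [0.001, 1.0, -0.0], [-0.0, -0.0, -1.0]]
ft_force: [0.3, 0.5, 0.9]
grip_width: 0.0098
gripper_force: 0.0
```

```bash
python3 look.py w3
```

```text
[ 0.5260096  -0.21997253  0.13709253] 5.7167
wheel_axis 0.84 385 172 [ 0.4842 -0.1858  0.14  ]
index_post 0.57 391 262 [ 0.5616 -0.1716  0.108 ]
crank_knob 0.95 329 242 [ 0.5286 -0.2187  0.14  ]
bolt_top 0.56 392 183 [ 0.4881 -0.1839  0.15  ]
```

View pics/w3.png

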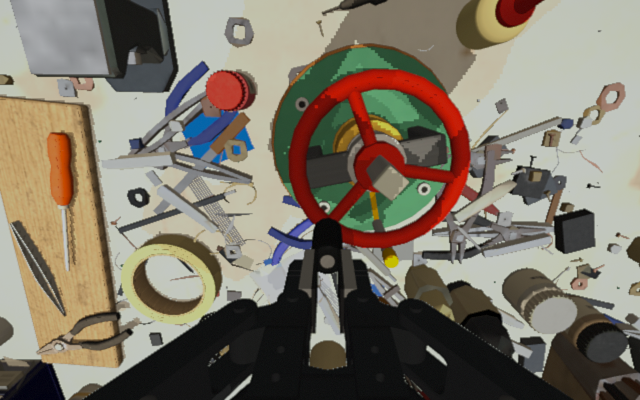

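```bash
python3 - <<'E'
from h import *
s=observe();c,f=K("wrist");M=towin("wrist",s);d=np.load("w3.npy")
def P(u,v):
    z=d[v,u];return (M@np.array([(u-c["cx"])/f*z,-(v-c["cy"])/f*z,-z,1]))[:3].round(4)
for u,v in((328,225),(328,232),(328,240),(328,248),(328,255),(328,262),(328,268),(328,280),(312,262),(345,262),(312,290),(345,290),(328,350),(391,180),(385,172),(391,258)): print(u,v,P(u,v))
a=cv2.imread("pics/w3.png")[200:300,270:390];cv2.imwrite("pics/c3.png",cv2.resize(a,(720,600),interpolation=3))
E
```

```text
328 225 [ 0.5202 -0.2189  0.1325]
328 232 [ 0.5206 -0.2189  0.1424]
328 240 [ 0.5205 -0.219   0.1535]
328 248 [ 0.5218 -0.219   0.1609]
328 255 [ 0.526  -0.219   0.1612]
328 262 [ 0.5307 -0.219   0.1607]
328 268 [ 0.5338 -0.219   0.1618]
328 280 [ 0.643  -0.2187  0.0058]
312 262 [ 0.5143 -0.2264  0.1893]
345 262 [ 0.5147 -0.2112  0.1886]
312 290 [ 0.5155 -0.2255  0.2092]
345 290 [ 0.5149 -0.2124  0.21  ]
328 350 [ 0.7321 -0.2187  0.0187]
391 180 [ 0.4849 -0.1853  0.154 ]
385 172 [ 0.4805 -0.1887  0.154 ]
391 258 [ 0.5584 -0.1712  0.1064]
```

View pics/c3.png

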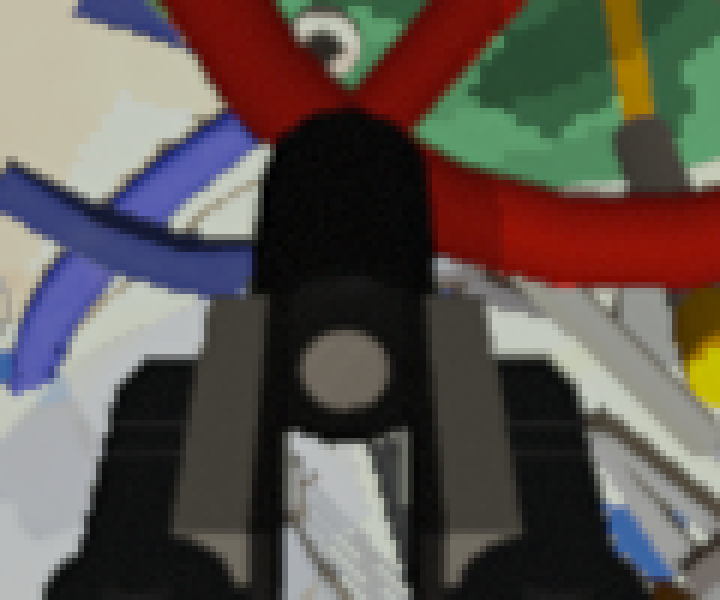

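```bash
python3 - <<'E'
from h import *
s=observe();print(s["position"],s["grip_width"],s["gripper_force"]);c,f=K("wrist");M=towin("wrist",s);d=np.load("w3.npy")
v,u=np.mgrid[:400,:640]
p=np.stack([(u-c["cx"])/f*d,-(v-c["cy"])/f*d,-d],-1)@M[:3,:3].T+M[:3,3]
for a in (306,309,312,316,318,340,343,346,350):
    print(a,[(b,*(p[b,a]*1e3).round().astype(int)) for b in range(240,300,6)])
E
```

```text
[ 0.52591666 -0.21994331  0.13675841] 0.010033997706862254 0.0
306 [(240, np.int64(586), np.int64(-242), np.int64(18)), (246, np.int64(592), np.int64(-242), np.int64(21)), (252, np.int64(515), np.int64(-230), np.int64(179)), (258, np.int64(515), np.int64(-229), np.int64(185)), (264, np.int64(514), np.int64(-229), np.int64(191)), (270, np.int64(514), np.int64(-229), np.int64(197)), (276, np.int64(514), np.int64(-228), np.int64(201)), (282, np.int64(514), np.int64(-228), np.int64(205)), (288, np.int64(514), np.int64(-228), np.int64(210)), (294, np.int64(514), np.int64(-227), np.int64(214))]
309 [(240, np.int64(587), np.int64(-239), np.int64(17)), (246, np.int64(592), np.int64(-239), np.int64(20)), (252, np.int64(515), np.int64(-228), np.int64(179)), (258, np.int64(514), np.int64(-228), np.int64(185)), (264, np.int64(515), np.int64(-228), np.int64(190)), (270, np.int64(515), np.int64(-227), np.int64(195)), (276, np.int64(515), np.int64(-227), np.int64(200)), (282, np.int64(514), np.int64(-227), np.int64(206)), (288, np.int64(515), np.int64(-227), np.int64(209)), (294, np.int64(518), np.
[... 3069 characters left out ...]
(200)), (282, np.int64(514), np.int64(-212), np.int64(205)), (288, np.int64(514), np.int64(-212), np.int64(209)), (294, np.int64(517), np.int64(-212), np.int64(209))]
350 [(240, np.int64(539), np.int64(-203), np.int64(115)), (246, np.int64(593), np.int64(-195), np.int64(18)), (252, np.int64(514), np.int64(-208), np.int64(180)), (258, np.int64(515), np.int64(-209), np.int64(184)), (264, np.int64(515), np.int64(-209), np.int64(190)), (270, np.int64(515), np.int64(-209), np.int64(195)), (276, np.int64(514), np.int64(-210), np.int64(201)), (282, np.int64(515), np.int64(-210), np.int64(205)), (288, np.int64(515), np.int64(-210), np.int64(209)), (294, np.int64(514), np.int64(-211), np.int64(214))]
```

The fingers closed above the knob: the depth picture puts the tips at about z = 0.177, roughly 40 mm higher than the reported TCP. The knob centre is at (0.5305, -0.219). I'll open, go down and grip again.

Emit:
move_arm(
  jaw=[4.5,4.5,4.5,4.5,4.5,4.5,4.5,4.5],
  dp=[
    [-0.2,0.05,0],
    [-0.2,0.05,0],
    [0,0,0],
    [0,0,0],
    [0,0,1],
    [0,0,1],
    [0,0,0.8],
    [0,0,0],
  ],
  turn=[
    [0,0,0],
    [0,0,0],
    [0,0,0],
    [0,0,0],
    [0,0,0],
    [0,0,0],
    [0,0,0],
    [0,0,0],
  ],
)

```text
time_s: 6.63
position: [0.5289, -0.2183, 0.1062]
tool_rot: [[-1.0, 0.001, -0.004], [0.001, 1.0, 0.002], [0.004, 0.002, -1.0]]
ft_force: [0.2, -0.1, 0.0]
grip_width: 0.0452
gripper_force: 0.0
```

Emit:
move_arm(
  jaw=[4.5,4.5,4.5,4.5,4.5],
  dp=[
    [0,0,0.6],
    [0,0,0.6],
    [0,0,0.6],
    [0,0,0],
    [0,0,0],
  ],
  turn=[
    [0,0,0],
    [0,0,0],
    [0,0,0],
    [0,0,0],
    [0,0,0],
  ],
)

```text
time_s: 7.05
position: [0.5298, -0.2189, 0.0904]
tool_rot: [[-1.0, 0.001, -0.0], [0.001, 1.0, 0.0], [0.0, 0.0, -1.0]]
ft_force: [0.5, 0.3, -0.3]
grip_width: 0.045
gripper_force: 0.0
```

Emit:
move_arm(
  jaw=[1,1,1,1,1,1,1],
  dp=[
    [0,0,0],
    [0,0,0],
    [0,0,0],
    [0,0,0],
    [0,0,0],
    [0,0,0],
    [0,0,0],
  ],
  turn=[
    [0,0,0],
    [0,0,0],
    [0,0,0],
    [0,0,0],
    [0,0,0],
    [0,0,0],
    [0,0,0],
  ],
  force=35,
)

```text
time_s: 7.63
position: [0.5302, -0.2192, 0.0912]
tool_rot: [[-1.0, 0.001, 0.001], [0.001, 1.0, -0.001], [-0.001, -0.001, -1.0]]
ft_force: [-0.0, -1.5, 4.4]
grip_width: 0.0193
gripper_force: 34.3
```

```bash
python3 look.py w4;  python3 - <<'E'
from h import *
s=observe();c,f=K("wrist");M=towin("wrist",s);d=np.load("w4.npy")
v,u=np.mgrid[:400,:640]
p=np.stack([(u-c["cx"])/f*d,-(v-c["cy"])/f*d,-d],-1)@M[:3,:3].T+M[:3,3]
for a in (300,306,312,328,346,352):
    print(a,[(b,(p[b,a]*1e3).round().astype(int).tolist()) for b in range(230,290,6)])
E
```

```text
[ 0.53022305 -0.21923614  0.09119477] 7.6333
wheel_axis 0.69 406 189 [ 0.4847 -0.1847  0.14  ]
index_post 0.59 406 294 [ 0.5614 -0.1704  0.108 ]
crank_knob 0.59 329 276 [ 0.5283 -0.218   0.14  ]
bolt_top 0.63 413 205 [ 0.4885 -0.1835  0.15  ]
300 [(230, [515, -233, 116]), (236, [519, -234, 115]), (242, [576, -244, 8]), (248, [587, -245, -2]), (254, [519, -232, 136]), (260, [519, -231, 142]), (266, [519, -231, 147]), (272, [518, -230, 152]), (278, [519, -230, 156]), (284, [518, -230, 161])]
306 [(230, [515, -230, 115]), (236, [519, -230, 115]), (242, [523, -230, 115]), (248, [587, -239, -2]), (254, [519, -229, 135]), (260, [519, -229, 141]), (266, [518, -228, 147]), (272, [520, -228, 150]), (278, [523, -228, 150]), (284, [525, -228, 151])]
312 [(230, [516, -227, 114]), (236, [519, -227, 116]), (242, [522, -227, 116]), (248, [526, -227, 115]), (254, [526, -227, 123]), (260, [525, -226, 130]), (266, [524, -226, 138]), (272, [524, -226, 144]), (278, [524, -225, 148]), (284, [524, -225, 153])]
328 [(230, [553, -218, 30]), (236, [559, -218, 31]), (242, [523, -218, 113]), (248, [521, -218, 124]), (254, [521, -218, 132]), (260, [521, -218, 138]), (266, [520, -218, 144]), (272, [522, -218, 147]), (278, [521, -218, 153]), (284, [521, -218, 157])]
346 [(230, [516, -208, 114]), (236, [520, -208, 114]), (242, [565, -203, 30]), (248, [572, -202, 27]), (254, [524, -209, 126]), (260, [527, -209, 128]), (266, [528, -209, 132]), (272, [527, -210, 139]), (278, [526, -210, 145]), (284, [526, -210, 151])]
352 [(230, [516, -205, 113]), (236, [559, -198, 31]), (242, [564, -198, 32]), (248, [572, -197, 27]), (254, [519, -207, 135]), (260, [519, -207, 141]), (266, [519, -207, 146]), (272, [519, -208, 152]), (278, [519, -208, 157]), (284, [519, -209, 161])]
```

The knob is now gripped (19.3 mm, 34 N). I'll work out the arc around the axis.

```bash
cat > arc.py <<'E'
import sys,numpy as np
a,b,n=map(float,sys.argv[1:4]);n=int(n)
t=np.radians(np.linspace(a,b,n+1));p=5.5*np.c_[-np.cos(t),np.sin(t)]
q=np.round(p-p[0],2);D=np.diff(q,axis=0).round(2)
for i in range(0,n,12): print([[float(x)+0.,float(y)+0.,0] for x,y in D[i:i+12]])
E
python3 arc.py -37.8 12.2 10
```

```text
[[-0.28, 0.39, 0], [-0.24, 0.42, 0], [-0.2, 0.43, 0], [-0.17, 0.45, 0], [-0.13, 0.46, 0], [-0.08, 0.47, 0], [-0.05, 0.48, 0], [0.0, 0.48, 0], [0.04, 0.48, 0], [0.08, 0.47, 0]]
```

Emit:
move_arm(
  jaw=[1,1,1,1,1,1],
  dp=[
    [-0.28,0.39,0],
    [-0.24,0.42,0],
    [-0.2,0.43,0],
    [-0.17,0.45,0],
    [-0.13,0.46,0],
    [0,0,0],
  ],
  turn=[
    [0,0,0],
    [0,0,0],
    [0,0,0],
    [0,0,0],
    [0,0,0],
    [0,0,0],
  ],
)

```text
time_s: 8.38
position: [0.5404, -0.1968, 0.0912]
tool_rot: [[-1.0, 0.0, 0.001], [0.0, 1.0, -0.0], [-0.001, -0.0, -1.0]]
ft_force: [0.7, 0.9, 6.1]
grip_width: 0.0193
gripper_force: 34.6
```

Emit:
move_arm(
  jaw=[1,1,1,1,1,1,1],
  dp=[
    [-0.08,0.47,0],
    [-0.05,0.48,0],
    [0,0.48,0],
    [0.04,0.48,0],
    [0.08,0.47,0],
    [0,0,0],
    [0,0,0],
  ],
  turn=[
    [0,0,0],
    [0,0,0],
    [0,0,0],
    [0,0,0],
    [0,0,0],
    [0,0,0],
    [0,0,0],
  ],
)

```text
time_s: 8.97
position: [0.54, -0.1732, 0.0912]
tool_rot: [[-1.0, 0.0, -0.0], [0.0, 1.0, 0.0], [0.0, 0.0, -1.0]]
ft_force: [-2.4, 1.2, 6.2]
grip_width: 0.0189
gripper_force: 34.7
```

```bash
cat > bolt.py <<'E'
from h import *
import sys
s=observe();im,d=cams.get_image("wrist");save(sys.argv[1],im)
c,f=K("wrist");M=towin("wrist",s)
v,u=np.mgrid[:400,:640]
p=np.stack([(u-c["cx"])/f*d,-(v-c["cy"])/f*d,-d],-1)@M[:3,:3].T+M[:3,3]
k=(d>0)&(np.hypot(p[...,0]-.4865,p[...,1]+.1853)<.006)&(p[...,2]>.11)&(p[...,2]<.17)
z=p[k][:,2];print("bolt top z",np.percentile(z,[10,50,90]).round(4),k.sum(),p[k].mean(0).round(4))
r=s["position"][:2]-np.array([.4865,-.1853]);print(r,np.hypot(*r),np.degrees(np.arctan2(r[1],r[0])),s["ft_force"].round(1),s["gripper_force"],s["time_s"])
E
python3 bolt.py b1
```

```text
bolt top z [0.1432 0.1439 0.1447] 648 [ 0.4864 -0.1853  0.144 ]
[0.05354608 0.01207638] 0.05489099886467427 12.709413775299456 [-2.4  1.2  6.2] 34.694716930389404 8.9667
```

The bolt top fell from about 0.155 to 0.144 with the knob just past the post, which is the drop. I'll go 5° further for margin, check, then turn forward.

Emit:
move_arm(
  jaw=[1,1,1],
  dp=[
    [0.12,0.46,0],
    [0,0,0],
    [0,0,0],
  ],
  turn=[
    [0,0,0],
    [0,0,0],
    [0,0,0],
  ],
)

```text
time_s: 9.27
position: [0.5388, -0.1688, 0.0912]
tool_rot: [[-1.0, 0.001, -0.0], [0.001, 1.0, -0.0], [0.0, -0.0, -1.0]]
ft_force: [-1.8, -0.3, 7.0]
grip_width: 0.0189
gripper_force: 34.7
```

```bash
python3 bolt.py b2; python3 arc.py 17.7 -349.6 48
```

```text
bolt top z [0.1434 0.1442 0.1449] 638 [ 0.4864 -0.1853  0.1442]
[0.05231162 0.01651134] 0.0548555420857811 17.517483787392802 [-1.8 -0.3  7. ] 34.70581591129303 9.2667
[[-0.18, -0.71, 0], [-0.08, -0.73, 0], [0.02, -0.74, 0], [0.12, -0.72, 0], [0.21, -0.7, 0], [0.3, -0.67, 0], [0.39, -0.62, 0], [0.47, -0.57, 0], [0.54, -0.5, 0], [0.6, -0.42, 0], [0.65, -0.33, 0], [0.7, -0.25, 0]]
[[0.71, -0.16, 0], [0.73, -0.05, 0], [0.74, 0.04, 0], [0.72, 0.14, 0], [0.69, 0.23, 0], [0.66, 0.33, 0], [0.61, 0.41, 0], [0.55, 0.48, 0], [0.48, 0.56, 0], [0.4, 0.61, 0], [0.32, 0.66, 0], [0.23, 0.7, 0]]
[[0.13, 0.72, 0], [0.03, 0.74, 0], [-0.07, 0.73, 0], [-0.16, 0.72, 0], [-0.25, 0.68, 0], [-0.35, 0.65, 0], [-0.43, 0.6, 0], [-0.5, 0.53, 0], [-0.57, 0.46, 0], [-0.63, 0.39, 0], [-0.67, 0.29, 0], [-0.71, 0.2, 0]]
[[-0.72, 0.11, 0], [-0.74, 0.01, 0], [-0.72, -0.09, 0], [-0.71, -0.18, 0], [-0.68, -0.28, 0], [-0.64, -0.37, 0], [-0.58, -0.44, 0], [-0.52, -0.52, 0], [-0.44, -0.59, 0], [-0.37, -0.64, 0], [-0.27, -0.68, 0], [-0.18, -0.71, 0]]
```

View pics/b2.png

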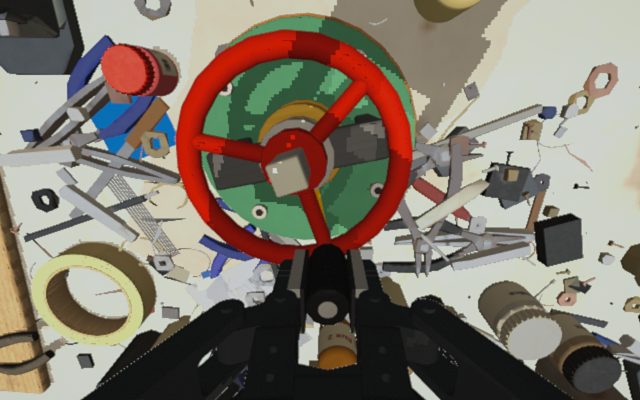

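The picture shows the knob at (327,300) gripped past the post, with the bolt at (290,172) dropped. Now I'll lead it forward one turn.

Emit:
move_arm(
  jaw=[1,1,1,1,1,1,1,1,1,1,1,1],
  dp=[
    [-0.18,-0.71,0],
    [-0.08,-0.73,0],
    [0.02,-0.74,0],
    [0.12,-0.72,0],
    [0.21,-0.7,0],
    [0.3,-0.67,0],
    [0.39,-0.62,0],
    [0.47,-0.57,0],
    [0.54,-0.5,0],
    [0.6,-0.42,0],
    [0.65,-0.33,0],
    [0.7,-0.25,0],
  ],
  turn=[
    [0,0,0],
    [0,0,0],
    [0,0,0],
    [0,0,0],
    [0,0,0],
    [0,0,0],
    [0,0,0],
    [0,0,0],
    [0,0,0],
    [0,0,0],
    [0,0,0],
    [0,0,0],
  ],
)

```text
time_s: 10.32
position: [0.5019, -0.2386, 0.0912]
tool_rot: [[-1.0, 0.001, 0.002], [0.001, 1.0, -0.0], [-0.002, -0.0, -1.0]]
ft_force: [1.1, 2.2, 6.5]
grip_width: 0.0191
gripper_force: 34.8
```

Emit:
move_arm(
  jaw=[1,1,1,1,1,1,1,1,1,1,1,1],
  dp=[
    [0.71,-0.16,0],
    [0.73,-0.05,0],
    [0.74,0.04,0],
    [0.72,0.14,0],
    [0.69,0.23,0],
    [0.66,0.33,0],
    [0.61,0.41,0],
    [0.55,0.48,0],
    [0.48,0.56,0],
    [0.4,0.61,0],
    [0.32,0.66,0],
    [0.23,0.7,0],
  ],
  turn=[
    [0,0,0],
    [0,0,0],
    [0,0,0],
    [0,0,0],
    [0,0,0],
    [0,0,0],
    [0,0,0],
    [0,0,0],
    [0,0,0],
    [0,0,0],
    [0,0,0],
    [0,0,0],
  ],
)

```text
time_s: 11.32
position: [0.4332, -0.1993, 0.0911]
tool_rot: [[-1.0, 0.001, 0.001], [0.001, 1.0, -0.001], [-0.001, -0.001, -1.0]]
ft_force: [0.4, -2.0, 4.9]
grip_width: 0.0191
gripper_force: 34.7
```

```bash
python3 bolt.py b3
```

```text
bolt top z [0.1296 0.1378 0.1384] 169 [ 0.484  -0.187   0.1361]
[-0.05334841 -0.01399185] 0.05515273708288471 -165.30385916218785 [ 0.4 -2.   4.9] 34.65163707733154 11.3167
```

Radius, forces and bolt height are all as expected. Next, the second half.

Emit:
move_arm(
  jaw=[1,1,1,1,1,1,1,1,1,1,1,1],
  dp=[
    [0.13,0.72,0],
    [0.03,0.74,0],
    [-0.07,0.73,0],
    [-0.16,0.72,0],
    [-0.25,0.68,0],
    [-0.35,0.65,0],
    [-0.43,0.6,0],
    [-0.5,0.53,0],
    [-0.57,0.46,0],
    [-0.63,0.39,0],
    [-0.67,0.29,0],
    [-0.71,0.2,0],
  ],
  turn=[
    [0,0,0],
    [0,0,0],
    [0,0,0],
    [0,0,0],
    [0,0,0],
    [0,0,0],
    [0,0,0],
    [0,0,0],
    [0,0,0],
    [0,0,0],
    [0,0,0],
    [0,0,0],
  ],
)

```text
time_s: 12.37
position: [0.4752, -0.1319, 0.0911]
tool_rot: [[-1.0, 0.0, -0.0], [0.0, 1.0, -0.001], [0.0, -0.001, -1.0]]
ft_force: [-1.2, -3.2, 6.9]
grip_width: 0.0188
gripper_force: 34.8
```

Emit:
move_arm(
  jaw=[1,1,1,1,1,1,1,1,1,1,1,1],
  dp=[
    [-0.72,0.11,0],
    [-0.74,0.01,0],
    [-0.72,-0.09,0],
    [-0.71,-0.18,0],
    [-0.68,-0.28,0],
    [-0.64,-0.37,0],
    [-0.58,-0.44,0],
    [-0.52,-0.52,0],
    [-0.44,-0.59,0],
    [-0.37,-0.64,0],
    [-0.27,-0.68,0],
    [-0.18,-0.71,0],
  ],
  turn=[
    [0,0,0],
    [0,0,0],
    [0,0,0],
    [0,0,0],
    [0,0,0],
    [0,0,0],
    [0,0,0],
    [0,0,0],
    [0,0,0],
    [0,0,0],
    [0,0,0],
    [0,0,0],
  ],
)

```text
time_s: 13.37
position: [0.5406, -0.1757, 0.0911]
tool_rot: [[-1.0, 0.0, -0.001], [0.0, 1.0, 0.0], [0.001, 0.0, -1.0]]
ft_force: [-4.7, 0.9, 8.8]
grip_width: 0.019
gripper_force: 34.9
```

Emit:
move_arm(
  jaw=[1,1,1,1,1,1],
  dp=[
    [0,0,0],
    [0,0,0],
    [0,0,0],
    [0,0,0],
    [0,0,0],
    [0,0,0],
  ],
  turn=[
    [0,0,0],
    [0,0,0],
    [0,0,0],
    [0,0,0],
    [0,0,0],
    [0,0,0],
  ],
)

```text
time_s: 13.87
position: [0.5407, -0.1761, 0.0912]
tool_rot: [[-1.0, 0.001, 0.0], [0.001, 1.0, -0.001], [-0.0, -0.001, -1.0]]
ft_force: [-1.4, -1.7, 7.7]
grip_width: 0.0193
gripper_force: 34.9
```

```bash
python3 bolt.py b4
```

```text
bolt top z [0.1311 0.1319 0.1328] 548 [ 0.4865 -0.1853  0.1319]
[0.05415754 0.00918131] 0.054930277768187576 9.6218565361782 [-1.4 -1.7  7.7] 34.89059507846832 13.8667
```

View pics/b4.png

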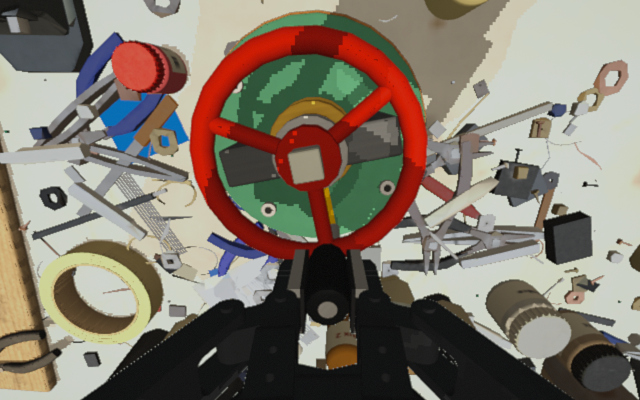

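The bolt top is at 0.132 with the white square at (306,163) nearly flush. The knob at (327,300) is one turn past the drop and still gripped at 35 N, and the jar stands at (150,68). I'm handing in.

```bash
python3 -c "
from rig import ticket
print(ticket.close_job())"
```

```text
the job is handed in; nothing more can be done
None
```

I've handed the job in: the bolt dropped just past the post, and I then turned it forward one full turn (bolt top at about 132 mm, against 133 mm expected). The gripper still holds the crank knob at about 35 N and the arm touched none of the bystanders, though I checked only the jar in the last picture; the hand-in returned no verdict.

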